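# Set up the grain test-weight measure for filling

## Robot

A 6-joint arm with a two-finger parallel gripper is mounted at the origin on the work surface. World frame = base frame: x ahead of the robot, y to its left, z up, the work surface at z = 0. Lengths are in m, angles in rad, forces in N, time in s.
With the tool pointing down it reaches from about 0.25 to 0.8 m from the base axis. Payload 3.9 kg.
Tool frame: the origin (TCP) lies between the finger pads; the fingertips stand 11 mm ahead of it and the grasp point (between the pads) lies 8 mm behind it; x points along the fingers, y is the direction in which the jaws open and shut, and the axes are right-handed (so a half turn about x gives the same grasp; the last joint's range is limited). The gripper opens to 85 mm and grips with 20 to 120 N. Pads are 22 mm wide; open, the fingers measure 114 mm over their backs; the gripper's body (76 mm by 85 mm) begins 54 mm behind the grasp point. The pads swing forward as they close: fully open they stand 13 mm farther back than shut.
Start: joints at [1.287, 0.26, -0.138, 1.173, 0, 1.571], TCP at [0.147, 0.504, 0.242] pointing down, gripper open.
Joint ranges: [-2.78, 2.78], [-0.83, 1.72], [-1.28, 1.37], [-1.9, 2.12], [-1.57, 1.48], [-3.14, 3.14]. Speed limits (rad/s): [2.57, 2.57, 3.14, 3.14, 3.14, 3.14].

## Interface

Orientations are given as a unit quaternion [w, x, y, z].
In Python, from rig import get_obs, snapshot, camera_params, workorder, look_for, landmark_of gives the robot as it stands.
- The arm moves only by the tool carry_out, never from a script. Its argument "rows" is a list of rows, each a list of 7 numbers: the turn, a rotation vector about the tool's x, y, z in degrees, then the shift along the tool's x, y, z in m, then the finger opening in m, from 0 to 0.0854. In form: [[wx, wy, wz, tx, ty, tz, grip], ...]. A call has 1 to 20 rows; each row is the pose to reach, as a shift and turn from the pose measured when the call began, along the tool's axes at that moment; what a row does not reach only later rows make up. A row lasts 1/8 s, in which the tool goes at most 62.5 mm and 10.7 degrees, less where a joint would pass 70% of its speed; a pose out of reach is approached as far as the arm can. A call with a gripper value outside its range is refused whole. The fingers move at their own pace and stop on an object; "grip_force" is the grip in N (left out, the last holds). Time passes only in rows, so rows that repeat a pose let the fingers close. It gives the time, the measured TCP pose, the force and the opening at its end, in the units of the state.
- get_obs(): the state, without advancing time (a new reading comes with each control period).
- snapshot(name): name is "side" or "top" or "wrist"; returns (picture, depth): 384x512x3 uint8, red, green, blue; 384x512 float32, m along the optical axis (not along the pixel's ray), 0 where there is no reading.
- camera_params(name): a dict with "fx", "fy", "cx", "cy" (pixels), "dist_coeffs" ([k1, k2, p1, p2, k3] as OpenCV has them; the pictures are not rectified), "R" (3x3) and "t" (3): a world point X has camera coordinates R X + t; the wrist camera has in their place "mount" (4x4, takes a point from camera to tool coordinates, whose origin is the TCP and whose axes are the tool frame's). Camera axes: x right, y down, z forward; pixel columns grow to the right and rows downward; lengths in m; the calibration is good to about 2 mm. A picture is of the moment at which its call begins: read the wrist's pose just before it. camera_params takes no time and is no camera call.
- workorder.close_job(): hands the job in, once; it reports no verdict.
Trained networks look in the newest picture that a camera, given by its name, has taken for a name from the list of things; names that differ only in an ending like _2 or _b are one class to them, and where a whole thing is asked for, a point or a joint stands for the part that bears it (a point fixed in the world has none). Each returns a list of dicts, best first, with "confidence" (0 to 1); they miss things now and then, are a little off and sometimes report something else, mostly with a low value. They report only what shows in the picture. A call takes as long as a camera call. They do not tell look-alikes from the thing itself.
- look_for(camera, name): "position" ([x, y, z] in m, in the coordinates of the camera as it stood for that picture, good to about 4 mm: the middle of the surface that is visible of it).
- landmark_of(camera, name): "position" ([x, y, z] in m, in the coordinates of the camera as it stood for that picture, good to about 4 mm: a listed point, or the origin of a listed thing).
The state is a dict: "time": time; "joints": joint angles; "joint_velocities": joint speeds; "tau": joint torques, N m; "tcp_pos": TCP position; "ee_rot": TCP orientation; "contact_force": force on the tool from outside, world axes, zero at the start; "moment": the same for the moment, N m; "gripper_width": opening from 0.0 (shut) to 1.0 (fully open).
Only numpy, scipy, OpenCV 4.12 (cv2) and the standard library are available. Lean on these libraries where they do the work, as an engineer would, in place of code of your own. Each camera call takes 0.05 s, during which the arm holds its last target.

## Task

Get the grain test-weight measure ready for filling: push its cut-off slide fully in so that the slot is closed, and fit the filling tube over the spigot on top of the measure, fully down on the shoulder. Keep hold of the tube until it is right down rather than letting it drop on, then let go, and leave everything else on the bench where it is.

Things in the scene. Friction and masses are not known exactly. Their poses are not given: they have to be found in the camera images.
- measure: Grain test-weight measure, fixed, upright: grey base plate 130 x 130 x 16 mm; aluminium cylinder 56 mm in diameter; round slotted head 84 mm in diameter, 114 to 132 mm above the bench; on top an open spigot, see spigot_top. Two slide guides (74 mm over both) reach from the head along the measure's -y to 100 mm from the axis, tops at 130 mm. Origin on the axis, under the base; z up.
- shoulder (a point): Centre of the measure's shoulder, on its axis, 132 mm above the bench: the flat ring round the foot of the spigot on which the lower end of the filling tube comes to rest. Axes as the measure.
- spigot_top (a point): Centre of the open upper end of the measure's spigot, 156 mm above the bench: an upright thin-walled pipe end 56 mm in outer diameter, 24 mm high above the shoulder, its top 4 mm bevelled by 1.5 mm. Axes as the measure.
- slide (a joint): How far the cut-off slide is out, in m: 0 is fully in against its stop, the slot closed; 0.055 is its outer stop. It moves out along the measure's own -y, in along its +y. Friction about 4 N, and 1.5 N more at 0.1 m/s; it stays where it is left.
- slide_grip (a point): Centre of the slide's upright black grip tab, 36 mm wide (along the measure's x), 10 mm thick (y), 125 to 160 mm above the bench, this point at 142.5 mm. On the outer end of the flat steel slide, 62 mm from the measure's axis with the slide in, up to 117 mm out. Its outer face is free for pushing; the guides beside it end below 131 mm. Axes as the measure.
- filling_tube: Filling tube, loose, upright, wide end down: aluminium pipe open at both ends, 140 mm long, 56 mm in outer diameter (wall 2.5 mm), best gripped in its top 35 mm, clear of the gripper's body; its lowest 30 mm is a skirt 68 mm in outer diameter, bored 59 mm, 26 mm deep (mouth bevelled to 63 mm), that goes over the spigot. 0.19 to 0.31 kg. Origin: centre of its lower end, z to the top.
- canister: Closed aluminium sample canister, loose, upright: 60 mm in diameter, with a lid 64 mm in diameter and 26 mm deep, 126 mm high in all. Origin at the centre of its underside. A bystander.
- jar_a: Glass jar of seed with a white lid, loose, upright: 72 mm in diameter, 112 mm high. Origin at the centre of its underside. A bystander.
- jar_b: Glass jar of seed with a white lid, like the other, 72 mm in diameter, 112 mm high, standing beyond the measure. Origin at the centre of its underside. A bystander.
- dish: Round open glass dish of seed, 96 mm in diameter, 16 mm high. Origin at the centre of its underside. A bystander.
- cylinder: Glass measuring cylinder, upright, 38 mm in diameter on a white foot 68 mm in diameter, 202 mm high. Origin at the centre of its underside. A bystander.
- scoop: Small steel seed scoop, lying, 180 mm long, 40 mm high. Origin at the rear of its pan, which lies along its +x, with the handle along -x. A bystander.
- brush: Flat hand brush, lying, 170 mm long along its x, 20 mm high. Origin at its middle, underside. A bystander.
- lid: Spare white jar lid lying flat, 72 mm in diameter, 14 mm high. Origin at the centre of its underside. A bystander.
Mind the look-alikes: they are no part of the job. What is shaped like the filling_tube but orange is not meant. Leave any purple look-alike of the measure alone.

How it is judged:
On the way:
1. the filling tube comes fully down on the shoulder while the fingers are still on it (horizontal distance between filling_tube and shoulder below 0.004 m and z of filling_tube in the frame of shoulder between -0.004 and 0.004 m and contact force between the fingers and filling_tube above 0.3 N), for 0.1 s.
At the end, for the whole second after the job is handed in: The filling tube stands over the spigot, its lower end on the shoulder within 3 mm, centred within 4 mm, upright within 3 degrees, released and at rest; the cut-off slide is in to within 3 mm of its stop (horizontal distance between filling_tube and shoulder below 0.004 m and z of filling_tube in the frame of shoulder between -0.003 and 0.003 m and angle between filling_tube's own z axis and vertical below 0.05 rad and linear speed of filling_tube below 0.02 m/s and value of joint slide below 0.003 m); the robot touches nothing.
It fails at once if the filling tube is dropped or slammed onto the measure (faster than 0.3 m/s within 30 mm of its seat) (horizontal distance between filling_tube and shoulder below 0.03 m and z of filling_tube in the frame of shoulder below 0.03 m and linear speed of filling_tube above 0.3 m/s).
It fails at once if a bystander is moved by more than 40 mm or knocked over (distance of any of canister, jar_a, jar_b, dish, cylinder, scoop, brush, lid from where it was at the start of the episode above 0.04 m or angle between any of canister, jar_a, jar_b, cylinder's own z axis and vertical above 0.6 rad).
It also fails if it takes over 58 s, if anything falls off the work surface, if the arm or the gripper's body presses on something with over 40 N, if the wrist force passes 120 N, or if a joint passes its speed limit or range.

## Working session

There is one attempt and no reset: what is moved stays moved. The work goes in short steps, Python scripts to look and compute and a tool call to move; the robot and the scene stay as the last step left them, time stands still between calls to the robot, and variables do not carry over. Pictures are saved under pics/ and viewed, and the job is handed in when it is done.

Besides the shell and the picture viewer there is one more tool, called after "Request:" as a command line: name --pt "numbers of a row" for each row, then --argument value for the rest. carry_out: Moves the arm, as the interface text tells. Its arguments: {"type":"object","properties":{"rows":{"type":"array","items":{"type":"array","items":{"type":"number"}}},"grip_force":{"type":"number"}},"required":["rows"]}

```bash
ls; mkdir -p pics; python3 - <<'E'
from rig import *
import cv2,json
print(get_obs())
for n in ["side","top","wrist"]:
    p,d=snapshot(n); cv2.imwrite(f"pics/{n}0.png",p[:,:,::-1]); c=camera_params(n); print(n,c)
E
```

```text
pics
{'time': 0.0, 'joints': array([ 1.28703381e+00,  2.60687618e-01, -1.39401268e-01,  1.17269754e+00,
       -1.61118899e-05,  1.57080302e+00]), 'joint_velocities': array([ 4.90381084e-04, -9.09840690e-04, -3.65211978e-04, -7.59421875e-06,
        1.78244657e-05,  1.24391369e-03]), 'tau': array([-1.54604245e-04, -4.05682361e+01,  2.53922385e+01,  1.86863914e-02,
       -3.25524907e-04, -1.46076303e-06]), 'tcp_pos': array([0.14680002, 0.50335569, 0.24145082]), 'ee_rot': array([ 0.69990705,  0.09929389,  0.70009475, -0.10068857]), 'contact_force': array([-0.29556724, -0.81255715, -0.37039943]), 'moment': array([ 0.02587469, -0.03005968, -0.02020424]), 'gripper_width': 0.9990288400610958}
side {'fx': 476.4495527753343, 'fy': 476.4495527753343, 'cx': 253.8683430319377, 'cy': 191.64498024019522, 'dist_coeffs': array([0.04268942, 0.        , 0.        , 0.        , 0.        ]), 'R': array([[ 0.91703352, -0.39869265,  0.00967968],
       [-0.30254348, -0.7112845 , -0.63446182],
       [ 0.25984027,  0.57889423, -0.77289359]]), 't': array([-0.5011196 ,  0.26546546,  1.57085692])}
top {'fx
[... 232 characters left out ...]
969897],
       [-0.98403821,  0.01542667, -0.17728739],
       [ 0.17741147,  0.00707504, -0.98411133]]), 't': array([0.03672156, 0.56167851, 1.21289232])}
wrist {'fx': 281.7059938986385, 'fy': 281.7059938986385, 'cx': 252.19816748491897, 'cy': 191.68240465006474, 'dist_coeffs': array([-0.0500684,  0.       ,  0.       ,  0.       ,  0.       ]), 'mount': array([[-9.07485524e-04, -2.94292394e-01,  9.55715001e-01,
        -1.30980514e-01],
       [ 9.99998926e-01, -1.36696905e-03,  5.28605237e-04,
        -4.58628969e-04],
       [ 1.15086833e-03,  9.55714454e-01,  2.94293318e-01,
        -7.56222026e-02],
       [ 0.00000000e+00,  0.00000000e+00,  0.00000000e+00,
         1.00000000e+00]])}
```

View pics/side0.png

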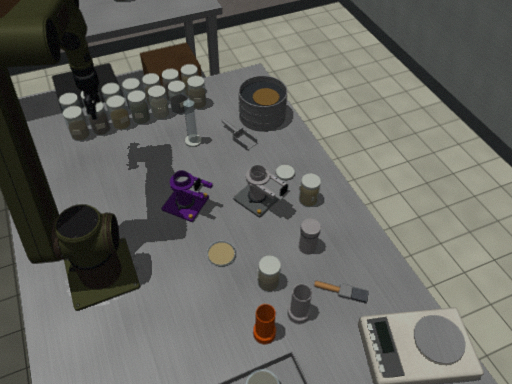

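View pics/top0.png

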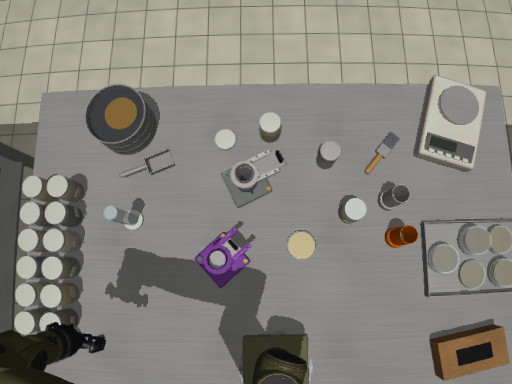

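View pics/wrist0.png

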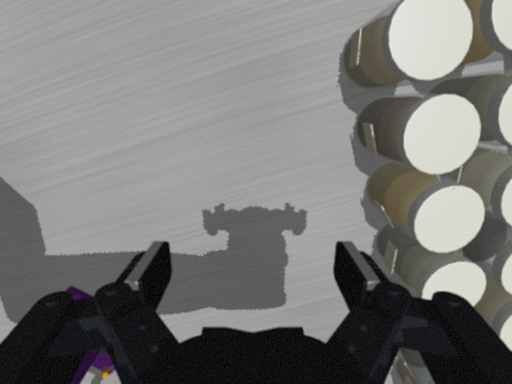

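```bash
cat > h.py <<'E'
from rig import *
import numpy as np, cv2
from scipy.spatial.transform import Rotation as Ro
def toW(cam,p,o=None):
    c=camera_params(cam); p=np.asarray(p,float)
    if cam=="wrist":
        o=o or get_obs(); T=c["mount"]; q=o["ee_rot"]
        return Ro.from_quat([q[1],q[2],q[3],q[0]]).apply(p@T[:3,:3].T+T[:3,3])+o["tcp_pos"]
    return (p-c["t"])@c["R"]
def pix(cam,X,o=None):
    c=camera_params(cam); X=np.asarray(X,float)
    if cam=="wrist":
        o=o or get_obs(); T=c["mount"]; q=o["ee_rot"]
        p=(Ro.from_quat([q[1],q[2],q[3],q[0]]).inv().apply(X-o["tcp_pos"])-T[:3,3])@T[:3,:3]
    else: p=X@c["R"].T+c["t"]
    K=np.array([[c["fx"],0,c["cx"]],[0,c["fy"],c["cy"]],[0,0,1]])
    return cv2.projectPoints(p.reshape(-1,1,3),np.zeros(3),np.zeros(3),K,c["dist_coeffs"])[0].reshape(-1,2)
def cloud(cam,d,o=None):
    c=camera_params(cam); K=np.array([[c["fx"],0,c["cx"]],[0,c["fy"],c["cy"]],[0,0,1]])
    v,u=np.mgrid[:d.shape[0],:d.shape[1]]
    n=cv2.undistortPoints(np.stack([u,v],-1).reshape(-1,1,2).astype(float),K,c["dist_coeffs"]).reshape(-1,2)
    z=d.reshape(-1,1); return toW(cam,np.hstack([n*z,z]),o).reshape(*d.shape,3)
E
python3 - <<'E'
from h import *
np.set_printoptions(precision=4,suppress=True)
for cam in ["side","top"]:
    for n in ["measure","shoulder","spigot_top","slide_grip","filling_tube"]:
        for r in landmark_of(cam,n)[:4]:
            X=toW(cam,r["position"]); print(cam,n,round(r["confidence"],2),X,pix(cam,X)[0].round())
E
```

```text
side measure 0.96 [0.5953 0.0863 0.0057] [257. 197.]
side measure 0.92 [0.3427 0.164  0.0002] [185. 204.]
side shoulder 0.86 [0.593  0.0857 0.1359] [257. 174.]
side shoulder 0.61 [0.3458 0.1646 0.1384] [182. 179.]
side spigot_top 0.84 [0.5948 0.0904 0.1603] [257. 168.]
side spigot_top 0.81 [0.3447 0.1627 0.1554] [181. 176.]
side spigot_top 0.7 [0.6538 0.4244 0.005 ] [237. 135.]
side spigot_top 0.47 [ 0.4876 -0.2483  0.0015] [268. 282.]
side slide_grip 0.61 [ 0.6458 -0.0185  0.1442] [283. 189.]
side slide_grip 0.42 [0.3833 0.1223 0.1436] [196. 183.]
side slide_grip 0.18 [ 0.3878 -0.0899 -0.0002] [222. 254.]
side filling_tube 0.9 [ 0.4073 -0.4005 -0.006 ] [264. 334.]
side filling_tube 0.66 [ 0.5296 -0.3849 -0.0002] [298. 314.]
top measure 0.85 [ 0.5997  0.0849 -0.0024] [247. 182.]
top measure 0.67 [ 0.6458 -0.0111  0.1448] [276. 156.]
top shoulder 0.9 [0.5968 0.0908 0.1313] [243. 174.]
top shoulder 0.61 [0.3434 0.1658 0.1326] [218. 259.]
top shoulder 0.56 [ 0.6455 -0.0141  0.1479] [277. 156.]
top spigot_top 0.79 [0.5958 0.0926 0.158 ] [242. 172.]
top spigot_top 0.74 [0.3485 0.169  0.1524] [216. 258.]
top spigot_top 0.66 [ 0.4757  0.4666 -0.0004] [133. 220.]
top slide_grip 0.88 [ 0.6438 -0.0127  0.1448] [277. 157.]
top slide_grip 0.85 [0.3836 0.1258 0.1436] [231. 245.]
top filling_tube 0.85 [ 0.5266 -0.3831  0.0025] [388. 201.]
top filling_tube 0.58 [ 0.4018 -0.3931  0.0016] [393. 238.]
```

Candidates for the tube are the grey pipe (side 300,302 / top 395,196), the orange pipe (side 264,325 / top 402,236) and the lidded canister (side 310,237 / top 330,151). The grey open pipe with a skirt fits the description. For the measure, the grey one (side 258,185 / top 246,177) fits and the purple one (side 186,195) is the decoy. I'll check both in an enlarged crop and refine the positions with depth.

```bash
python3 - <<'E'
from h import *
np.set_printoptions(precision=4,suppress=True)
from scipy.optimize import least_squares
def circ(P):
    f=lambda q: np.hypot(P[:,0]-q[0],P[:,1]-q[1])-q[2]
    r=least_squares(f,[*P[:,:2].mean(0),.03],loss="soft_l1",f_scale=.002); return r.x
ims=[]
for cam in ["side","top"]:
    p,d=snapshot(cam); C=cloud(cam,d)
    cr=[p[150:220,225:325],p[270:340,250:350]] if cam=="side" else [p[130:210,210:310],p[170:250,350:450]]
    ims.append(np.hstack([cv2.resize(x,(400,280),interpolation=cv2.INTER_CUBIC) for x in cr]))
    def sel(c,r,z0,z1):
        return C[(np.hypot(C[...,0]-c[0],C[...,1]-c[1])<r)&(C[...,2]>z0)&(C[...,2]<z1)&(d>0)]
    for nm,c,zs in [("tube body",(.527,-.384),(.04,.13)),("skirt",(.527,-.384),(.006,.028)),("tubetop",(.527,-.384),(.134,.147)),
                    ("spigot top",(.596,.089),(.150,.160)),("head side",(.596,.089),(.114,.130)),("shoulder",(.596,.089),(.128,.137))]:
        P=sel(c,.05,*zs)
        print(cam,nm,len(P),P.mean(0) if len(P) else 0, circ(P) if len(P)>10 else 0, np.median(P[:,2]) if len(P) else 0)
    P=sel((.645,-.012),.04,.133,.17); print("tab",len(P),P.mean(0),P.min(0),P.max(0))
    t=P[P[:,2]>.152]; print(" top",len(t),t.mean(0), cv2.minAreaRect(t[:,:2].astype(np.float32)*1000))
cv2.imwrite("pics/crop1.png",np.vstack(ims)[:,:,::-1])
E
```

```text
side tube body 475 [ 0.5268 -0.3866  0.0893] [ 0.5281 -0.3847  0.0274] 0.09026096659046529
side skirt 109 [ 0.515  -0.4025  0.0188] [ 0.5288 -0.3839  0.0345] 0.01947327622092751
side tubetop 85 [ 0.5269 -0.3837  0.1392] [ 0.528  -0.3839  0.0268] 0.13876826695620234
side spigot top 48 [0.5947 0.0849 0.1541] [0.594  0.0846 0.0264] 0.1540381385973008
side head side 148 [0.5951 0.0779 0.1242] [0.5938 0.0783 0.0353] 0.12498989196959183
side shoulder 180 [0.5904 0.0752 0.1321] [0.594  0.0829 0.0339] 0.1317597420301746
tab 60 [ 0.645  -0.0191  0.1491] [ 0.6277 -0.0306  0.1335] [0.6665 0.0216 0.1685]
 top 27 [ 0.6445 -0.0209  0.159 ] ((643.3690185546875, -20.98456573486328), (35.240169525146484, 8.552840232849121), 25.89582061767578)
top tube body 341 [ 0.5293 -0.3814  0.0883] [ 0.5288 -0.381   0.0265] 0.09109273726535252
top skirt 69 [ 0.523  -0.3679  0.0182] [ 0.5282 -0.3796  0.0316] 0.01873440765442431
top tubetop 63 [ 0.5299 -0.3825  0.1395] [ 0.529  -0.3819  0.0269] 0.13910654825726732
top spigot top 48 [0.5955 0.0864 0.1546] [0.5965 0.0883 0.0269] 0.15475859277070114
top head side 121 [0.5979 0.075  0.1248] [0.5947 0.0803 0.0376] 0.12559782827931065
top shoulder 338 [0.5953 0.0856 0.1326] [0.5981 0.0877 0.0365] 0.13237666780032603
tab 61 [ 0.644  -0.0118  0.1527] [ 0.6063 -0.0245  0.1332] [0.6691 0.0229 0.167 ]
 top 40 [ 0.6465 -0.0158  0.1597] ((647.029296875, -16.30084228515625), (35.3106803894043, 9.43423080444336), 25.308622360229492)
```

View pics/crop1.png

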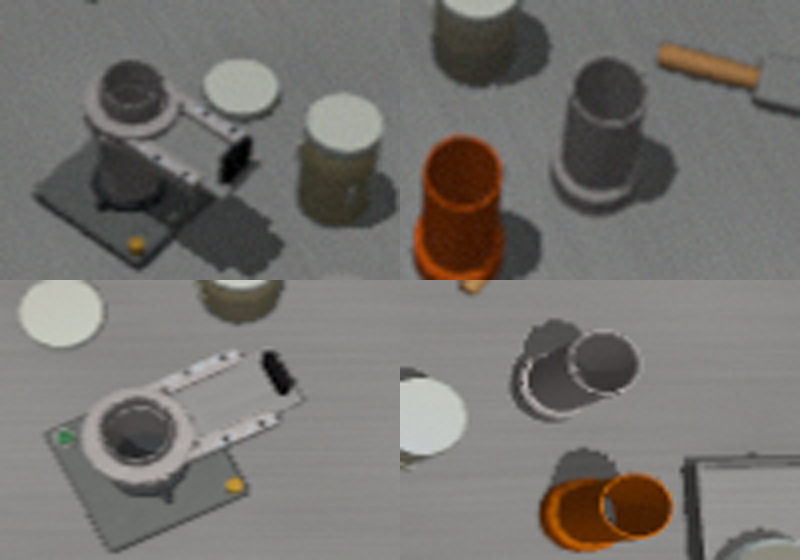

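```bash
cat >> h.py <<'E'
np.set_printoptions(precision=4,suppress=True)
def Rt():
    o=get_obs(); q=o["ee_rot"]; return Ro.from_quat([q[1],q[2],q[3],q[0]]),o
def yawdeg():  # heading of tool z
    R,o=Rt(); z=R.as_matrix()[:,2]; return np.degrees(np.arctan2(z[1],z[0]))
def row(pos,yaw=None):
    R,o=Rt(); y=np.radians(yawdeg() if yaw is None else yaw)
    z=np.array([np.cos(y),np.sin(y),0]); x=np.array([0,0,-1.]); M=np.array([x,np.cross(z,x),z]).T
    rv=np.degrees((R.inv()*Ro.from_matrix(M)).as_rotvec()); s=R.inv().apply(np.array(pos)-o["tcp_pos"])
    print("row",rv.round(2),s.round(4))
E
python3 - <<'E'
from h import *
R,o=Rt(); print(R.as_matrix(), yawdeg())
for y in (115.6,-64.4,25.6,-154.4): print(y); row([.672,-.072,.25],y)
for cam in ["side","top"]:
    for n in ["jar_a","canister","brush","lid","dish"]:
        for r in landmark_of(cam,n)[:3]:
            X=toW(cam,r["position"]); print(cam,n,round(r["confidence"],2),X,pix(cam,X)[0].round())
E
```

```text
[[ 0.      0.2801  0.96  ]
 [ 0.0001  0.96   -0.2801]
 [-1.      0.0001 -0.    ]] -16.263285171934438
115.6
row [-131.86    0.01   -0.  ] [-0.0077 -0.4059  0.6653]
-64.4
row [48.14 -0.   -0.  ] [-0.0077 -0.4059  0.6653]
25.6
row [-41.86   0.    -0.  ] [-0.0077 -0.4059  0.6653]
-154.4
row [138.14  -0.01  -0.  ] [-0.0077 -0.4059  0.6653]
side jar_a 0.89 [ 0.7671  0.0042 -0.0038] [308. 200.]
side jar_a 0.76 [ 0.4884 -0.2473  0.0021] [268. 281.]
side jar_a 0.66 [0.7489 0.1555 0.0036] [286. 173.]
side canister 0.81 [ 0.6683 -0.1799  0.0009] [307. 247.]
side brush 0.84 [ 0.6841 -0.3688 -0.0035] [339. 292.]
side brush 0.71 [ 0.4777  0.4661 -0.0031] [194. 141.]
side lid 0.79 [0.7485 0.1534 0.0022] [286. 173.]
side dish 0.6 [ 0.3892 -0.0929  0.0031] [222. 254.]
top jar_a 0.92 [ 0.4897 -0.2463 -0.001 ] [347. 213.]
top jar_a 0.7 [ 0.7675  0.0051 -0.0029] [270. 133.]
top canister 0.79 [ 0.6711 -0.1773  0.0011] [325. 160.]
top canister 0.55 [ 0.5258 -0.3812  0.0029] [387. 201.]
top brush 0.83 [ 0.686  -0.3678  0.0016] [380. 155.]
top lid 0.87 [0.7429 0.156  0.0026] [226. 141.]
top dish 0.75 [ 0.3866 -0.0898  0.0032] [301. 245.]
```

The crop confirms it: grey open pipe with a wide skirt, grey measure with the slide fully out (black tab at about side 284,189). I'll push the slide first, moving above the outside of the tab with the fingers shut.

```bash
python3 - <<'E'
from h import *
row([.660,-.049,.23],-64.4)
E
```

```text
row [48.14 -0.   -0.  ] [ 0.0123 -0.3873  0.6473]
```

Request:
carry_out --pt "48.1 0 0 0.012 -0.387 0.647 0" --pt "48.1 0 0 0.012 -0.387 0.647 0" --pt "48.1 0 0 0.012 -0.387 0.647 0" --pt "48.1 0 0 0.012 -0.387 0.647 0" --pt "48.1 0 0 0.012 -0.387 0.647 0" --pt "48.1 0 0 0.012 -0.387 0.647 0" --pt "48.1 0 0 0.012 -0.387 0.647 0" --pt "48.1 0 0 0.012 -0.387 0.647 0" --pt "48.1 0 0 0.012 -0.387 0.647 0" --pt "48.1 0 0 0.012 -0.387 0.647 0" --pt "48.1 0 0 0.012 -0.387 0.647 0" --pt "48.1 0 0 0.012 -0.387 0.647 0" --pt "48.1 0 0 0.012 -0.387 0.647 0" --pt "48.1 0 0 0.012 -0.387 0.647 0" --pt "48.1 0 0 0.012 -0.387 0.647 0" --pt "48.1 0 0 0.012 -0.387 0.647 0"

```text
time: 3.25
tcp_pos: [0.6591, -0.0474, 0.231]
ee_rot: [0.599, 0.376, 0.599, -0.376]
contact_force: [0.4, -0.3, -0.4]
gripper_width: -0.0
```

```bash
python3 - <<'E'
from h import *
R,o=Rt(); print(o["tcp_pos"],yawdeg(),o["joints"],o["contact_force"])
p,d=snapshot("wrist"); 
for n in ["slide_grip","spigot_top"]:
    for r in landmark_of("wrist",n)[:2]:
        X=toW("wrist",r["position"],o); print(n,round(r["confidence"],2),X,pix("wrist",X,o)[0].round())
C=cloud("wrist",d,o)
m=(C[...,2]>.15)&(C[...,2]<.168)&(d>0)&(np.hypot(C[...,0]-.645,C[...,1]+.018)<.035)
P=C[m]; print(len(P)); 
if len(P)>20: print(P.mean(0),cv2.minAreaRect(P[:,:2].astype(np.float32)*1000))
m=(C[...,2]>.151)&(C[...,2]<.159)&(d>0)&(np.hypot(C[...,0]-.596,C[...,1]-.087)<.035)
P=C[m]; print(len(P),P.mean(0) if len(P) else 0)
cv2.imwrite("pics/w1.png",p[:,:,::-1])
row([.660,-.049,.149],-64.4)
E
```

```text
[ 0.6591 -0.0474  0.231 ] -64.26453676967932 [-0.0719  0.5037  0.21    1.2768  0.0001  1.0497] [ 0.3521 -0.2638 -0.3631]
slide_grip 0.93 [ 0.6448 -0.0149  0.1458] [255. 159.]
684
[ 0.6444 -0.017   0.1582] ((644.703369140625, -17.65999412536621), (35.8487548828125, 10.195356369018555), 26.091825485229492)
461 [0.6035 0.068  0.1539]
row [ 0.1   0.02 -0.03] [ 0.0818 -0.      0.0012]
```

View pics/w1.png

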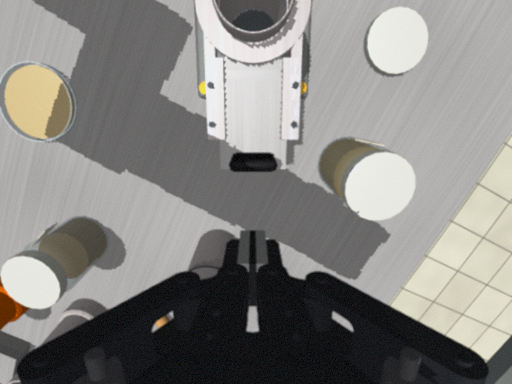

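The wrist picture shows the black tab at (254,161), directly ahead of the shut fingers at (252,245), with the slide between the guides. I'll lower the fingers and push along tool -z.

Request:
carry_out --pt "0 0 0 0.05 0 0 0" --pt "0 0 0 0.082 0 0 0" --pt "0 0 0 0.082 0 0 0" --pt "0 0 0 0.082 0 -0.012 0" --pt "0 0 0 0.082 0 -0.02 0" --pt "0 0 0 0.082 0 -0.028 0" --pt "0 0 0 0.082 0 -0.036 0" --pt "0 0 0 0.082 0 -0.044 0" --pt "0 0 0 0.082 0 -0.052 0" --pt "0 0 0 0.082 0 -0.06 0" --pt "0 0 0 0.082 0 -0.065 0" --pt "0 0 0 0.082 0 -0.065 0"

```text
time: 4.9
tcp_pos: [0.6312, 0.0115, 0.149]
ee_rot: [0.599, 0.376, 0.599, -0.376]
contact_force: [1.6, -1.5, 1.3]
gripper_width: 0.004
```

Request:
carry_out --pt "0 0 0 0 0 -0.003 0" --pt "0 0 0 0 0 -0.006 0" --pt "0 0 0 0 0 -0.006 0"

```text
time: 5.28
tcp_pos: [0.6287, 0.0165, 0.1489]
ee_rot: [0.599, 0.376, 0.598, -0.376]
contact_force: [3.0, -4.3, 1.6]
gripper_width: -0.003
```

Request:
carry_out --pt "0 0 0 0 0 -0.003 0" --pt "0 0 0 0 0 -0.005 0" --pt "0 0 0 0 0 -0.005 0"

```text
time: 5.65
tcp_pos: [0.6286, 0.0166, 0.1491]
ee_rot: [0.601, 0.375, 0.595, -0.379]
contact_force: [6.5, -14.8, 0.1]
gripper_width: -0.0
```

The slide is on its stop: force rose to 16 N with no further movement. I'll back off, rise and look.

Request:
carry_out --pt "0 0 0 0 0 0.015 0" --pt "0 0 0 0 0 0.025 0" --pt "0 0 0 -0.05 0 0.025 0" --pt "0 0 0 -0.1 0 0.025 0" --pt "0 0 0 -0.1 0 0.025 0.085" --pt "0 0 0 -0.1 0 0.025 0.085"

```text
time: 6.4
tcp_pos: [0.6383, -0.0046, 0.2486]
ee_rot: [0.601, 0.375, 0.596, -0.379]
contact_force: [-0.9, 1.1, -0.1]
gripper_width: 0.418
```

```bash
cat >> h.py <<'E'
from scipy.optimize import least_squares
def circ(P,r=None):
    f=lambda q: np.hypot(P[:,0]-q[0],P[:,1]-q[1])-(q[2] if r is None else r)
    return least_squares(f,[*P[:,:2].mean(0),.03],loss="soft_l1",f_scale=.002).x
E
python3 - <<'E'
from h import *
R,o=Rt(); print(o["tcp_pos"],yawdeg(),o["contact_force"])
p,d=snapshot("wrist"); 
for n in ["slide_grip","spigot_top","shoulder"]:
    for r in landmark_of("wrist",n)[:2]:
        X=toW("wrist",r["position"],o); print(n,round(r["confidence"],2),X,pix("wrist",X,o)[0].round())
C=cloud("wrist",d,o); D=np.hypot(C[...,0]-.595,C[...,1]-.0865)
for z0,z1 in [(.150,.158),(.129,.135)]:
    P=C[(C[...,2]>z0)&(C[...,2]<z1)&(d>0)&(D<.05)]; print(len(P),P.mean(0),circ(P))
g=cv2.cvtColor(p,cv2.COLOR_RGB2GRAY)
P=C[(C[...,2]>.14)&(C[...,2]<.168)&(d>0)&(D>.04)&(D<.09)&(g<60)]
print("tab",len(P),P.mean(0),cv2.minAreaRect(P[:,:2].astype(np.float32)*1000))
cv2.imwrite("pics/w2.png",p[:,:,::-1])
E
```

```text
[ 0.6383 -0.0046  0.2486] -64.40722657155268 [-0.8958  1.0724 -0.1215]
slide_grip 0.98 [0.6198 0.032  0.1453] [252. 147.]
spigot_top 0.83 [0.5917 0.0872 0.1554] [250.  65.]
shoulder 0.81 [0.5968 0.0883 0.1337] [256.  70.]
703 [0.5936 0.0881 0.1538] [0.5945 0.0861 0.0266]
4475 [0.5949 0.0853 0.1314] [0.5942 0.0867 0.0367]
tab 601 [0.6205 0.0319 0.1574] ((621.119140625, 31.211650848388672), (33.19252395629883, 10.107958793640137), 25.539209365844727)
```

View pics/w2.png

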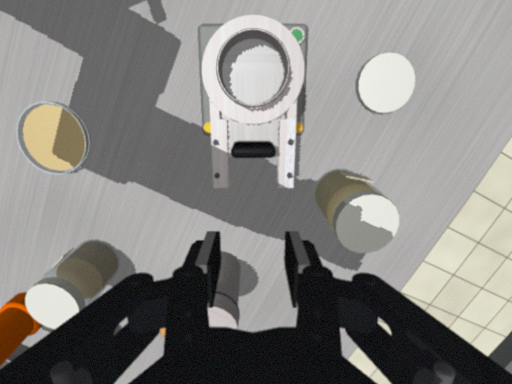

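The picture shows the tab at (252,149) close against the head and the slide blade visible inside the bore at (256,80). The tab is about 61 mm from the axis, so the slide is closed. On to the tube.

```bash
python3 - <<'E'
from h import *
row([.5285,-.383,.26],-90)
E
```

```text
row [25.59  0.52  0.04] [-0.0093 -0.262   0.2939]
```

Request:
carry_out --pt "25.6 0.5 0 -0.009 -0.262 0.294 0.085" --pt "25.6 0.5 0 -0.009 -0.262 0.294 0.085" --pt "25.6 0.5 0 -0.009 -0.262 0.294 0.085" --pt "25.6 0.5 0 -0.009 -0.262 0.294 0.085" --pt "25.6 0.5 0 -0.009 -0.262 0.294 0.085" --pt "25.6 0.5 0 -0.009 -0.262 0.294 0.085" --pt "25.6 0.5 0 -0.009 -0.262 0.294 0.085" --pt "25.6 0.5 0 -0.009 -0.262 0.294 0.085" --pt "25.6 0.5 0 -0.009 -0.262 0.294 0.085" --pt "25.6 0.5 0 -0.009 -0.262 0.294 0.085"

```text
time: 7.85
tcp_pos: [0.5292, -0.3812, 0.2597]
ee_rot: [0.5, 0.499, 0.501, -0.5]
contact_force: [-0.4, -0.4, 0.3]
gripper_width: 0.995
```

```bash
python3 - <<'E'
from h import *
R,o=Rt(); print(o["tcp_pos"],yawdeg(),o["contact_force"])
p,d=snapshot("wrist"); 
for r in landmark_of("wrist","filling_tube")[:2]:
        X=toW("wrist",r["position"],o); print(round(r["confidence"],2),X,pix("wrist",X,o)[0].round())
C=cloud("wrist",d,o); D=np.hypot(C[...,0]-.5285,C[...,1]+.383)
for z0,z1 in [(.136,.145),(.04,.13),(.006,.028)]:
    P=C[(C[...,2]>z0)&(C[...,2]<z1)&(d>0)&(D<.045)]; print(len(P),P.mean(0) if len(P) else 0,circ(P) if len(P)>20 else 0)
cv2.imwrite("pics/w3.png",p[:,:,::-1])
E
```

```text
[ 0.5292 -0.3812  0.2597] -89.87209138672101 [-0.3984 -0.4109  0.2952]
0.91 [ 0.5301 -0.3827  0.0004] [253. 162.]
0.65 [ 0.4037 -0.4023 -0.0016] [166. 175.]
524 [ 0.5275 -0.3823  0.1388] [ 0.5278 -0.382   0.0266]
1895 [ 0.5277 -0.3885  0.0917] [ 0.5278 -0.381   0.0266]
231 [ 0.5287 -0.367   0.0222] [ 0.5278 -0.3795  0.0312]
```

View pics/w3.png

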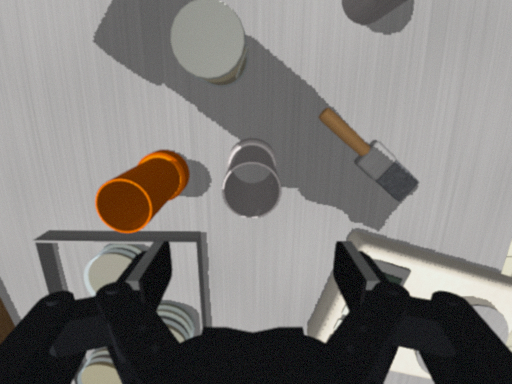

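The grey tube stands at (251,188), centred between the open fingers, and the orange one is clear at (143,195). Descending to grip.

Request:
carry_out --pt "-0.1 0 0 0.05 -0.001 0.001 0.085" --pt "-0.1 0 0 0.1 -0.001 0.001 0.085" --pt "-0.1 0 0 0.13 -0.001 0.001 0.085" --pt "-0.1 0 0 0.145 -0.001 0.001 0.085" --pt "-0.1 0 0 0.145 -0.001 0.001 0.085" --pt "-0.1 0 0 0.145 -0.001 0.001 0.05" --pt "-0.1 0 0 0.145 -0.001 0.001 0.045" --pt "-0.1 0 0 0.145 -0.001 0.001 0.045" --pt "-0.1 0 0 0.145 -0.001 0.001 0.045" --pt "-0.1 0 0 0.145 -0.001 0.001 0.045" --grip_force 40

```text
time: 9.2
tcp_pos: [0.529, -0.3835, 0.117]
ee_rot: [0.502, 0.499, 0.5, -0.499]
contact_force: [-0.9, 0.2, 5.9]
gripper_width: 0.647
```

Request:
carry_out --pt "0 0 0 -0.01 0 0 0.045" --pt "0 0 0 -0.03 0 0 0.045" --pt "0 0 0 -0.06 0 0 0.045" --pt "0 0 0 -0.1 0 0 0.045" --pt "0 0 0 -0.15 0 0 0.045" --pt "0 0 0 -0.19 0 0 0.045" --pt "0 0 0 -0.2 0 0 0.045" --pt "0 0 0 -0.2 0 0 0.045"

```text
time: 10.2
tcp_pos: [0.5285, -0.383, 0.3166]
ee_rot: [0.502, 0.499, 0.5, -0.499]
contact_force: [0.6, -0.2, -2.7]
gripper_width: 0.641
```

```bash
python3 - <<'E'
from h import *
R,o=Rt(); print(o["tcp_pos"],yawdeg(),o["contact_force"],o["moment"],o["gripper_width"])
p,d=snapshot("wrist"); C=cloud("wrist",d,o); Z=o["tcp_pos"]; D=np.hypot(C[...,0]-Z[0],C[...,1]-Z[1])
for z0,z1 in [(.14,.26),(.16,.20),(.2,.24),(.24,.32),(.335,.35)]:
    P=C[(C[...,2]>z0+.0)&(C[...,2]<z1)&(d>0)&(D<.045)]; print(len(P),P.mean(0)if len(P) else 0,circ(P) if len(P)>20 else 0)
P=C[(d>0)&(D<.05)&(C[...,2]>.1)]; print(np.percentile(P[:,2],[1,50,99]))
cv2.imwrite("pics/w4.png",p[:,:,::-1])
s,ds=snapshot("side"); S=cloud("side",ds); D=np.hypot(S[...,0]-Z[0],S[...,1]-Z[1])
P=S[(D<.045)&(S[...,2]>.1)&(S[...,2]<.29)]; print(len(P),P.min(0))
for z0,z1 in [(.19,.22),(.235,.29),(.235,.262),(.262,.29)]:
    Q=P[(P[:,2]>z0)&(P[:,2]<z1)]; print(len(Q),circ(Q) if len(Q)>20 else 0)
cv2.imwrite("pics/s4.png",s[:,:,::-1])
row([.595,.0865,.330],-90)
E
```

```text
[ 0.5285 -0.383   0.3166] -89.80827225421514 [ 0.605 -0.21  -2.665] [ 0.0283 -0.0138  0.0382] 0.6412389641739352
2546 [ 0.5274 -0.3727  0.2357] [ 0.5274 -0.3794  0.0284]
9 [ 0.5179 -0.3531  0.199 ] 0
1581 [ 0.5272 -0.3646  0.2267] [ 0.5274 -0.3791  0.0292]
8244 [ 0.5279 -0.387   0.2912] [ 0.5279 -0.3809  0.0268]
4191 [ 0.5278 -0.3805  0.3398] [ 0.528  -0.3813  0.0275]
[0.2261 0.3556 0.4034]
534 [ 0.4924 -0.4173  0.1973]
95 [ 0.529  -0.3805  0.0357]
285 [ 0.5267 -0.383   0.0267]
106 [ 0.527  -0.3825  0.027 ]
179 [ 0.5267 -0.3831  0.0267]
row [0.2  0.   0.05] [-0.0155  0.0688 -0.4687]
```

View pics/w4.png

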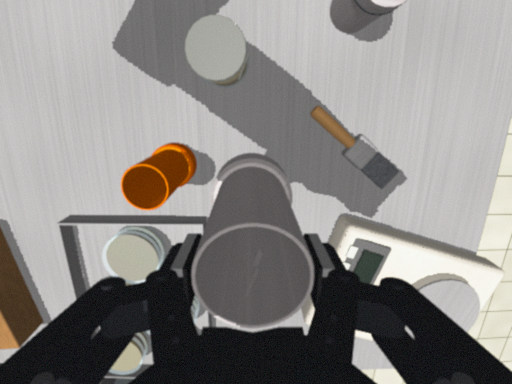

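View pics/s4.png

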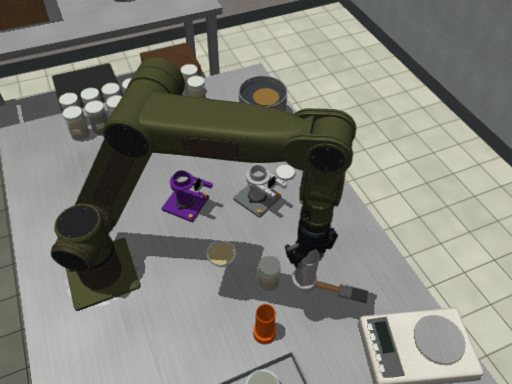

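Held: the opening fits a 56 mm pipe, the load reads 2.7 N, and the tube hangs upright in both pictures (wrist 253,275; side 306,268). Carrying it over the spigot.

Request:
carry_out --pt "0.2 0 0 0 0.006 -0.04 0.045" --pt "0.2 0 0 0 0.013 -0.09 0.045" --pt "0.2 0 0 0 0.02 -0.14 0.045" --pt "0.2 0 0 0 0.028 -0.19 0.045" --pt "0.2 0 0 0 0.035 -0.24 0.045" --pt "0.2 0 0 0 0.043 -0.29 0.045" --pt "0.2 0 0 0 0.05 -0.34 0.045" --pt "0.2 0 0 0 0.057 -0.39 0.045" --pt "0.2 0 0 0 0.064 -0.435 0.045" --pt "0.2 0 0 0 0.0665 -0.46 0.045" --pt "0.2 0 0 0 0.0665 -0.468 0.045" --pt "0.2 0 0 0 0.0665 -0.468 0.045" --pt "0.2 0 0 0 0.0665 -0.468 0.045"

```text
time: 11.92
tcp_pos: [0.5924, 0.0845, 0.3141]
ee_rot: [-0.499, -0.5, -0.5, 0.501]
contact_force: [1.1, 0.7, -2.2]
gripper_width: 0.643
```

```bash
python3 - <<'E'
from h import *
R,o=Rt(); print(o["tcp_pos"],yawdeg(),o["contact_force"],o["moment"],o["gripper_width"])
Z=o["tcp_pos"]; ims=[]
for cam in ["wrist","side","top"]:
    p,d=snapshot(cam); C=cloud(cam,d,o if cam=="wrist" else None); D=np.hypot(C[...,0]-Z[0],C[...,1]-Z[1])
    for nm,z0,z1,r in [("tube",.235,.30,.045),("skirt",.202,.226,.05),("spig",.137,.158,.04),("should",.129,.134,.05)]:
        P=C[(C[...,2]>z0)&(C[...,2]<z1)&(d>0)&(D<r)]
        print(cam,nm,len(P),circ(P) if len(P)>20 else 0)
    c=pix(cam,[[.595,.0865,.19]],o)[0].astype(int); u,v=np.clip(c[0]-80,0,352),np.clip(c[1]-60,0,264)
    ims.append(cv2.resize(p[v:v+120,u:u+160],(400,300)))
cv2.imwrite("pics/c5.png",np.vstack([np.hstack(ims[:2]),np.hstack([ims[2],ims[2]*0])])[:,:,::-1])
row([.5952,.0848,.280],-90)
E
```

```text
[0.5924 0.0845 0.3141] -90.08322359168072 [ 1.0882  0.6917 -2.1597] [-0.0654 -0.0761  0.0479] 0.6432032795122057
wrist tube 5132 [0.5916 0.0866 0.0267]
wrist skirt 800 [0.5907 0.0872 0.0316]
wrist spig 150 [0.594  0.0854 0.0289]
wrist should 1181 [0.5938 0.0816 0.04  ]
side tube 254 [0.5917 0.0841 0.0273]
side skirt 110 [0.5907 0.0846 0.0329]
side spig 84 [0.5944 0.0854 0.0272]
side should 119 [0.5935 0.0843 0.0354]
top tube 0 0
top skirt 0 0
top spig 0 0
top should 0 0
row [-0.09  0.01  0.04] [ 0.0346  0.0025 -0.0002]
```

View pics/c5.png

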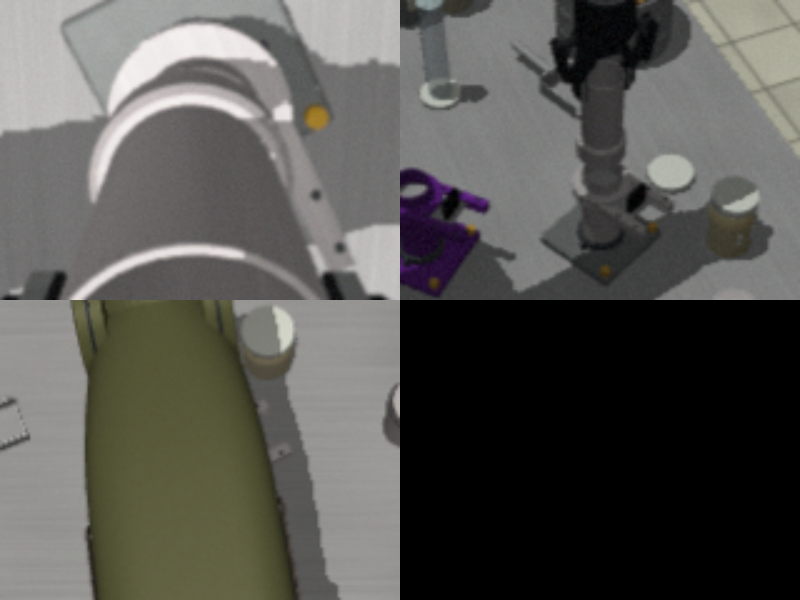

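Both views put the tube about 3 mm short in x, with y within 1 mm. I'll correct this and descend slowly, watching the force.

Request:
carry_out --pt "0 0 0 0 0.003 0 0.045" --pt "0 0 0 0.01 0.003 0 0.045" --pt "0 0 0 0.02 0.003 0 0.045" --pt "0 0 0 0.028 0.003 0 0.045" --pt "0 0 0 0.034 0.003 0 0.045" --pt "0 0 0 0.037 0.003 0 0.045" --pt "0 0 0 0.04 0.003 0 0.045" --pt "0 0 0 0.043 0.003 0 0.045" --pt "0 0 0 0.046 0.003 0 0.045" --pt "0 0 0 0.046 0.003 0 0.045"

```text
time: 13.32
tcp_pos: [0.5955, 0.0846, 0.2684]
ee_rot: [-0.499, -0.5, -0.5, 0.501]
contact_force: [-0.2, 1.4, -2.7]
gripper_width: 0.646
```

Request:
carry_out --pt "0 0 0 0.003 0 0 0.045" --pt "0 0 0 0.006 0 0 0.045" --pt "0 0 0 0.009 0 0 0.045" --pt "0 0 0 0.011 0 0 0.045" --pt "0 0 0 0.011 0 0 0.045"

```text
time: 13.95
tcp_pos: [0.5953, 0.0846, 0.2571]
ee_rot: [-0.499, -0.5, -0.5, 0.501]
contact_force: [-0.2, 0.8, -3.1]
gripper_width: 0.642
```

Request:
carry_out --pt "0 0 0 0.002 0 0 0.045" --pt "0 0 0 0.004 0 0 0.045" --pt "0 0 0 0.006 0 0 0.045" --pt "0 0 0 0.008 0 0 0.045" --pt "0 0 0 0.008 0 0 0.045"

```text
time: 14.58
tcp_pos: [0.5954, 0.0846, 0.2492]
ee_rot: [-0.499, -0.5, -0.5, 0.501]
contact_force: [-0.5, 0.0, -1.0]
gripper_width: 0.647
```

Request:
carry_out --pt "0 0 0 0.001 0 0 0.045" --pt "0 0 0 0.002 0 0 0.045" --pt "0 0 0 0.002 0 0 0.045" --pt "0 0 0 0.002 0 0 0.045"

```text
time: 15.08
tcp_pos: [0.5953, 0.0847, 0.2491]
ee_rot: [0.5, 0.5, 0.5, -0.5]
contact_force: [-3.6, 0.5, 7.3]
gripper_width: 0.645
```

```bash
cat > chk.py <<'E'
from h import *
R,o=Rt(); print(o["time"],o["tcp_pos"],o["contact_force"],o["gripper_width"])
Z=np.array([.595,.0863]); ims=[]
for cam in ["wrist","side","top"]:
    p,d=snapshot(cam); C=cloud(cam,d,o if cam=="wrist" else None); D=np.hypot(C[...,0]-Z[0],C[...,1]-Z[1])
    for nm,z0,z1,r in [("tube",.17,.225,.045),("skirt",.136,.158,.05),("skirt top",.159,.166,.037),("tube top",.268,.276,.04)]:
        P=C[(C[...,2]>z0)&(C[...,2]<z1)&(d>0)&(D<r)]
        print(cam,nm,len(P),circ(P) if len(P)>20 else 0, np.median(P[:,2]) if len(P) else 0)
    for n in ["filling_tube","slide_grip"]:
        for r in landmark_of(cam,n)[:2]:
            X=toW(cam,r["position"],o); print(cam,n,round(r["confidence"],2),X,np.hypot(*(X[:2]-Z)).round(4))
    c=pix(cam,[[.595,.0865,.19]],o)[0].astype(int); u,v=np.clip(c[0]-50,0,412),np.clip(c[1]-38,0,308)
    ims.append(cv2.resize(p[v:v+75,u:u+100],(400,300)) if cam!="wrist" else cv2.resize(p,(400,300)))
cv2.imwrite("pics/c%d.png"%(o["time"]*100),np.vstack([np.hstack(ims[:2]),np.hstack([ims[2],ims[2]*0])])[:,:,::-1])
E
python3 chk.py; ls pics
```

```text
15.075 [0.5953 0.0847 0.2491] [-3.6056  0.4591  7.3225] 0.6454584800347188
wrist tube 3846 [0.5944 0.0868 0.0267] 0.20518455207079794
wrist skirt 275 [0.5939 0.0857 0.0339] 0.14804819349502782
wrist skirt top 943 [0.5938 0.0877 0.0291] 0.16114783983005318
wrist tube top 3278 [0.5948 0.0862 0.027 ] 0.2710753311485101
wrist filling_tube 0.83 [0.5947 0.0825 0.1322] 0.0038
wrist slide_grip 0.94 [0.3824 0.1199 0.1445] 0.2153
side tube 182 [0.5946 0.085  0.0276] 0.19768419683663369
side skirt 93 [0.5938 0.0848 0.0332] 0.14723291614713516
side skirt top 45 [0.5952 0.0854 0.0302] 0.16261411473361842
side tube top 48 [0.5948 0.0836 0.0277] 0.2701161460765539
side filling_tube 0.86 [ 0.4068 -0.395  -0.0059] 0.5168
side filling_tube 0.84 [0.5969 0.0843 0.1301] 0.0028
side slide_grip 0.69 [0.3837 0.1185 0.1431] 0.2137
side slide_grip 0.65 [0.6198 0.0265 0.1459] 0.0647
top tube 0 0 0
top skirt 0 0 0
top skirt top 0 0 0
top tube top 0 0 0
top filling_tube 0.66 [ 0.4035 -0.3937  0.0025] 0.5168
c1507.png
c5.png
crop1.png
s4.png
side0.png
top0.png
w1.png
w2.png
w3.png
w4.png
wrist0.png
```

It is seated: the tube top reads 0.271 m (132 + 140 mm = 0.272), the TCP stopped at the expected height and the force reversed to +7 N with the fingers still on. Releasing.

Request:
carry_out --pt "0 0 0 0 0 0 0.06" --pt "0 0 0 0 0 0 0.07" --pt "0 0 0 0 0 0 0.085" --pt "0 0 0 0 0 0 0.085" --pt "0 0 0 0 0 0 0.085" --pt "0 0 0 -0.02 0 0 0.085" --pt "0 0 0 -0.05 0 0 0.085" --pt "0 0 0 -0.09 0 0 0.085" --pt "0 0 0 -0.12 0 0 0.085"

```text
time: 16.65
tcp_pos: [0.5954, 0.0847, 0.3708]
ee_rot: [0.5, 0.501, 0.499, -0.5]
contact_force: [0.2, -1.2, 0.2]
gripper_width: 0.995
```

```bash
python3 - <<'E'
from h import *
row([.45,-.15,.40],-90)
E
```

```text
row [-0.09 -0.02 -0.1 ] [-0.0295 -0.145   0.2349]
```

Moving aside, away from the measure, so that all cameras see it.

Request:
carry_out --pt "0 0 0 -0.03 0 0 0.085" --pt "0 0 0 -0.03 -0.03 0.05 0.085" --pt "0 0 0 -0.03 -0.06 0.1 0.085" --pt "0 0 0 -0.03 -0.1 0.15 0.085" --pt "0 0 0 -0.03 -0.145 0.2 0.085" --pt "0 0 0 -0.03 -0.145 0.235 0.085" --pt "0 0 0 -0.03 -0.145 0.235 0.085"

```text
time: 17.52
tcp_pos: [0.4493, -0.1521, 0.4007]
ee_rot: [0.499, 0.502, 0.498, -0.501]
contact_force: [0.2, 0.7, 1.0]
gripper_width: 0.998
```

```bash
python3 chk.py; ls -t pics|head -1; python3 - <<'E'
from h import *
# bystanders
for cam in ["side","top"]:
    for n in ["jar_a","canister","brush","lid","dish","cylinder","scoop"]:
        for r in landmark_of(cam,n)[:2]: print(cam,n,round(r["confidence"],2),toW(cam,r["position"]))
E
cp pics/$(ls -t pics|head -1) pics/final.png
```

```text
17.525 [ 0.4493 -0.1521  0.4007] [0.2344 0.6581 0.9717] 0.9982990894441292
wrist tube 0 0 0
wrist skirt 0 0 0
wrist skirt top 0 0 0
wrist tube top 0 0 0
wrist filling_tube 0.84 [ 0.4065 -0.3992 -0.0006] 0.5208
wrist slide_grip 0.92 [0.6195 0.0322 0.142 ] 0.0594
wrist slide_grip 0.61 [ 0.4876 -0.251  -0.0029] 0.354
side tube 31 [0.5935 0.0825 0.0257] 0.18198651660039183
side skirt 58 [0.5956 0.0881 0.0362] 0.14561828001351662
side skirt top 25 [0.5959 0.0872 0.0321] 0.1609248447465802
side tube top 7 0 0.27190742768445103
side filling_tube 0.72 [0.5969 0.0848 0.1294] 0.0024
side filling_tube 0.67 [ 0.408  -0.399  -0.0031] 0.5201
side slide_grip 0.62 [0.6203 0.0258 0.1394] 0.0656
side slide_grip 0.42 [0.3829 0.1188 0.1431] 0.2146
top tube 170 [0.595  0.087  0.0268] 0.20025109863057045
top skirt 75 [0.5924 0.0864 0.0312] 0.14329583957100692
top skirt top 86 [0.5949 0.0869 0.0297] 0.16209851348895427
top tube top 66 [0.5959 0.0872 0.0266] 0.2720579186068408
top filling_tube 0.85 [0.5936 0.0855 0.1321] 0.0017
top slide_grip 0.87 [0.3842 0.1246 0.1414] 0.2143
top slide_grip 0.76 [0.6211 0.0348 0.1435] 0.0577
c1752.png
side jar_a 0.94 [ 0.4891 -0.2472  0.001 ]
side jar_a 0.89 [ 0.7682  0.0058 -0.0009]
side canister 0.68 [ 0.6686 -0.1807 -0.0042]
side brush 0.73 [ 0.6851 -0.3671 -0.0017]
side lid 0.48 [0.7464 0.1588 0.0021]
side dish 0.73 [ 0.3856 -0.088  -0.0008]
side cylinder 0.93 [ 0.4749  0.4641 -0.0006]
side cylinder 0.42 [0.5938 0.0865 0.1321]
side scoop 0.49 [0.6565 0.4237 0.0014]
side scoop 0.3 [ 0.486  -0.2496  0.0004]
top jar_a 0.77 [ 0.7657  0.0027 -0.0012]
top canister 0.9 [ 0.67   -0.1775  0.0021]
top lid 0.62 [ 0.7434  0.1588 -0.0005]
top dish 0.8 [ 0.3882 -0.089   0.0045]
top cylinder 0.8 [ 0.4735  0.4687 -0.0012]
top scoop 0.79 [0.6533 0.4232 0.0034]
```

View pics/final.png

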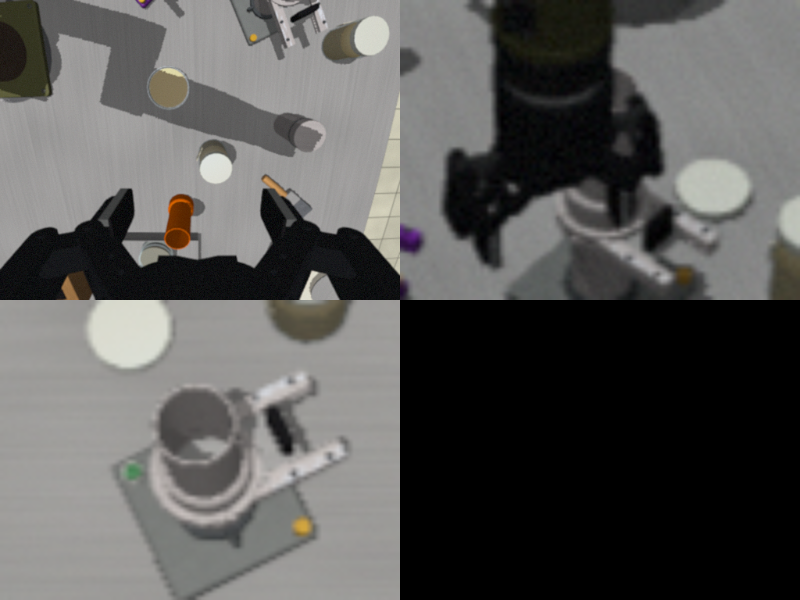

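The top view (lower left crop) shows the tube upright on the shoulder at about (200,450) and the tab at (280,430), close to the head. The tube top reads 0.272 m and the bystanders are where they were. Handing in.

```bash
python3 -c "
from rig import *
print(workorder.close_job())"
```

```text
the job is handed in; nothing more can be done
None
```

The slide is closed and the grey filling tube is fitted on the grey measure, fully down on the shoulder. I handed the job in just after 17.5 s; no verdict is reported.

- **Slide:** I pushed it in with the fingers shut until the force rose to about 16 N with no further movement. The best close look afterwards put the tab about 61 mm from the axis, against 62 mm nominal. The trained networks' later readings scattered from 58 to 66 mm, so the stop force is the stronger evidence.
- **Tube:** I gripped it near the top, corrected about 3 mm over the spigot, and lowered it slowly. At the bottom the force turned from -3 N to +7 N with the fingers still on it. I then let go and moved clear.
- **Last checks:** The tube top read 0.272 m, as expected for a seated tube. The top camera put its centre within about 1 mm of the axis. The side view was partly blocked by the gripper and gave only sparse points, about 4 mm off for the tube body.
- **Bystanders:** Those the networks found read the same as at the start to within a few mm. The scoop and cylinder have no start reading from them to compare. The arm was clear of everything when I handed in, and the orange tube and purple measure were not touched.

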